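Rehouse a trench sequence of tooth vials in order

TASK

The four tooth vials in the aluminium drying rack stand in the order in which they came out of the trench, counted from the end with the white label card. Move them to the wooden storage rack in the same order from its own label end (the vial nearest the card goes in the hole nearest the card, and so on), wherever the two cards point. Keep the vials upright and let each one down to the bottom of its hole rather than dropping it.

Things in the scene. Friction and masses are not known exactly. Their poses are not given: they have to be found in the camera images.
- drying_rack: Source rack, fixed: aluminium channel, 226 (y) x 70 x 22 mm high, with four black sockets in a row. Origin: centre of its underside, on the table; z up. Stations at x=0, y = +81, +27, -27, -81 mm, numbered 1 to 4 from the label end: beyond the +y end is a level dark steel frame (y 113 to 149 mm, 28 mm high) with a blank white card. Heading varies widely; either side of the table.
- storage_rack: Target rack, fixed, empty: beech block 226 (y) x 70 x 28 mm high, end cheeks to 36 mm. Origin: centre of its underside; z up. Four bores at x=0, y = +81, +27, -27, -81 mm, 1 to 4 from the label end (same card frame, beyond +y end): 40 mm wide, 22 deep (flat floor 6 mm above the table), mouth bevelled to 48 mm: 6 mm of play all round a vial. Heading varies widely; either side.
- vial_1: Corked glass vial with small teeth, 28 mm diameter, 78 mm high (glass to 70 mm, cork above), about 40 g, upright. Origin: centre of its foot; z up. Starts in socket_1, foot 13 mm above the table, at any of the 4 stations. The vials look alike: only their place in the row tells them apart. Neighbours stand 54 mm off, centre to centre; grasp the body above the socket's rim.
- socket_1: Black plastic socket fixed in the drying rack, in which vial_1 starts; it stays, so it still shows that vial's station later. Flared cup 24 mm high, 51 mm wide at the rim, bore 33 mm. Origin: centre of its underside, 10 mm above the table (rim at 34 mm, inner floor at 13 mm). It may occupy any of the 4 stations.
- vial_2: Corked glass vial with small teeth, 28 mm diameter, 78 mm high (glass to 70 mm, cork above), about 40 g, upright. Origin: centre of its foot; z up. Starts in socket_2, foot 13 mm above the table, at any of the 4 stations. The vials look alike: only their place in the row tells them apart. Neighbours stand 54 mm off, centre to centre; grasp the body above the socket's rim.
- socket_2: Black plastic socket fixed in the drying rack, in which vial_2 starts; it stays, so it still shows that vial's station later. Flared cup 24 mm high, 51 mm wide at the rim, bore 33 mm. Origin: centre of its underside, 10 mm above the table (rim at 34 mm, inner floor at 13 mm). It may occupy any of the 4 stations.
- vial_3: Corked glass vial with small teeth, 28 mm diameter, 78 mm high (glass to 70 mm, cork above), about 40 g, upright. Origin: centre of its foot; z up. Starts in socket_3, foot 13 mm above the table, at any of the 4 stations. The vials look alike: only their place in the row tells them apart. Neighbours stand 54 mm off, centre to centre; grasp the body above the socket's rim.
- socket_3: Black plastic socket fixed in the drying rack, in which vial_3 starts; it stays, so it still shows that vial's station later. Flared cup 24 mm high, 51 mm wide at the rim, bore 33 mm. Origin: centre of its underside, 10 mm above the table (rim at 34 mm, inner floor at 13 mm). It may occupy any of the 4 stations.
- vial_4: Corked glass vial with small teeth, 28 mm diameter, 78 mm high (glass to 70 mm, cork above), about 40 g, upright. Origin: centre of its foot; z up. Starts in socket_4, foot 13 mm above the table, at any of the 4 stations. The vials look alike: only their place in the row tells them apart. Neighbours stand 54 mm off, centre to centre; grasp the body above the socket's rim.
- socket_4: Black plastic socket fixed in the drying rack, in which vial_4 starts; it stays, so it still shows that vial's station later. Flared cup 24 mm high, 51 mm wide at the rim, bore 33 mm. Origin: centre of its underside, 10 mm above the table (rim at 34 mm, inner floor at 13 mm). It may occupy any of the 4 stations.
Not all that is in view belongs to the job. What is shaped like the vial_1 but green or red is not meant.

How it is judged:
At the end, for the whole second after the job is handed in: Every vial stands in the storage-rack hole with the same number, counted from the label end, as the station of its socket in the drying rack: within 9 mm of the hole's axis in each direction, its foot less than 4 mm above the hole's floor, leaning less than 7 degrees, at rest (((y of socket_1 in the frame of drying_rack between 0.071 and 0.091 m and y of vial_1 in the frame of storage_rack between 0.072 and 0.09 m) or (y of socket_1 in the frame of drying_rack between 0.017 and 0.037 m and y of vial_1 in the frame of storage_rack between 0.018 and 0.036 m) or (y of socket_1 in the frame of drying_rack between -0.037 and -0.017 m and y of vial_1 in the frame of storage_rack between -0.036 and -0.018 m) or (y of socket_1 in the frame of drying_rack between -0.091 and -0.071 m and y of vial_1 in the frame of storage_rack between -0.09 and -0.072 m)) and x of vial_1 in the frame of storage_rack between -0.009 and 0.009 m and z of each of vial_1, vial_2, vial_3, vial_4 in the frame of storage_rack below 0.01 m and angle between each of vial_1, vial_2, vial_3, vial_4's own z axis and vertical below 0.12 rad and linear speed of each of vial_1, vial_2, vial_3, vial_4 below 0.03 m/s and ((y of socket_2 in the frame of drying_rack between 0.071 and 0.091 m and y of vial_2 in the frame of storage_rack between 0.072 and 0.09 m) or (y of socket_2 in the frame of drying_rack between 0.017 and 0.037 m and y of vial_2 in the frame of storage_rack between 0.018 and 0.036 m) or (y of socket_2 in the frame of drying_rack between -0.037 and -0.017 m and y of vial_2 in the frame of storage_rack between -0.036 and -0.018 m) or (y of socket_2 in the frame of drying_rack between -0.091 and -0.071 m and y of vial_2 in the frame of storage_rack between -0.09 and -0.072 m)) and x of vial_2 in the frame of storage_rack between -0.009 and 0.009 m and ((y of socket_3 in the frame of drying_rack between 0.071 and 0.091 m and y of vial_3 in the frame of storage_rack between 0.072 and 0.09 m) or (y of socket_3 in the frame of drying_rack between 0.017 and 0.037 m and y of vial_3 in the frame of storage_rack between 0.018 and 0.036 m) or (y of socket_3 in the frame of drying_rack between -0.037 and -0.017 m and y of vial_3 in the frame of storage_rack between -0.036 and -0.018 m) or (y of socket_3 in the frame of drying_rack between -0.091 and -0.071 m and y of vial_3 in the frame of storage_rack between -0.09 and -0.072 m)) and x of vial_3 in the frame of storage_rack between -0.009 and 0.009 m and ((y of socket_4 in the frame of drying_rack between 0.071 and 0.091 m and y of vial_4 in the frame of storage_rack between 0.072 and 0.09 m) or (y of socket_4 in the frame of drying_rack between 0.017 and 0.037 m and y of vial_4 in the frame of storage_rack between 0.018 and 0.036 m) or (y of socket_4 in the frame of drying_rack between -0.037 and -0.017 m and y of vial_4 in the frame of storage_rack between -0.036 and -0.018 m) or (y of socket_4 in the frame of drying_rack between -0.091 and -0.071 m and y of vial_4 in the frame of storage_rack between -0.09 and -0.072 m)) and x of vial_4 in the frame of storage_rack between -0.009 and 0.009 m); the robot touches nothing.
It fails at once if a vial is tipped over (leans more than 35 degrees) (angle between any of vial_1, vial_2, vial_3, vial_4's own z axis and vertical above 0.61 rad).
It fails at once if a vial is dropped (falls freely faster than 0.7 m/s, a fall of about 25 mm) ((linear speed of vial_1 above 0.7 m/s and contact force between the fingers and vial_1 below 0.05 N) or (linear speed of vial_2 above 0.7 m/s and contact force between the fingers and vial_2 below 0.05 N) or (linear speed of vial_3 above 0.7 m/s and contact force between the fingers and vial_3 below 0.05 N) or (linear speed of vial_4 above 0.7 m/s and contact force between the fingers and vial_4 below 0.05 N)).
It also fails if it takes over 128 s, if anything falls off the work surface, if the arm or the gripper's body presses on something with over 40 N, if the wrist force passes 120 N, or if a joint passes its speed limit or range.

ROBOT

A 6-joint arm with a two-finger parallel gripper is mounted at the origin on the work surface; the furniture and walls round the work are solid. World frame = base frame: x ahead of the robot, y to its left, z up, the work surface at z = 0. Lengths are in m, angles in rad, forces in N, time in s.
With the tool pointing down it reaches from about 0.35 to 0.775 m from the base axis. Payload 7.3 kg.
Tool frame: the origin (TCP) lies on the centre line of the jaws, within the pads' length; the fingertips stand 17 mm ahead of it and the grasp point (between the pads) lies 2 mm behind it (robot.tip_extent is the distance from the TCP to the fingertips, in m); z points along the fingers, y is the line along which they close (so a half turn about z gives the same grasp; the last joint's range is limited). The gripper opens to 92 mm and grips with 3 to 60 N. Pads are 19 mm wide; open, the fingers measure 130 mm over their backs; the gripper's body (75 mm by 190 mm) begins 47 mm behind the grasp point.
Start: joints at [1.177, 0.342, 1.524, -0, 1.275, -0.146], TCP at [0.129, 0.509, 0.244] pointing down, gripper open.
Joint ranges: [-2.53, 2.53], [-0.77, 2.02], [0.04, 2.7], [-1, 4.14], [0.28, 2.66], [-3.11, 3.11]. Speed limits (rad/s): [2.57, 2.57, 3.14, 3.14, 3.14, 3.14].

INTERFACE

Orientations are given as [roll, pitch, yaw] about the fixed x, y, z axes, in that order (R = Rz(yaw) Ry(pitch) Rx(roll)).
In Python, from cell import robot gives the robot as it stands.
- The arm moves only by the tool step_arm, never from a script. Its argument "motion" is a list of rows, each a list of 2 entries, a list of its own where there are three numbers: the shift along the tool's x, y, z in units of 60 mm (1.0 is 60 mm), then the turn about the tool's z in rad. In form: [[[x, y, z], spin], ...]. A call has 1 to 10 rows; each row is the pose to reach, as a shift and turn from the pose commanded when the call began, along the tool's axes at that moment; what a row does not reach only later rows make up. A row lasts 1/8 s, in which the tool goes at most 62.5 mm and 10.7 degrees, less where a joint would pass 70% of its speed; a pose out of reach is approached as far as the arm can. A call with a gripper value outside its range is refused whole. "hand" is the closure in counts, from 0 (fully open) to 255 (shut), set as the call begins (left out, the last holds). The fingers move at their own pace and stop on an object; "squeeze" is the grip in N (left out, the last holds). Time passes only in rows, so rows that repeat a pose let the fingers close. It gives the time, the measured TCP pose, the force, the opening and the grip force at its end, in the units of the state.
- robot.observe(): the state, without advancing time (a new reading comes with each control period).
- robot.read_camera(name): name is "side" or "top"; returns a dict with "pixels" (384x512x3 uint8, red, green, blue), "intrinsics" (3x3 intrinsics, pixels), "xyz" and "rotation" of the camera in the world. Camera axes: x right, y up, looking along -z (the intrinsics and any distortion apply to the point x, -y, -z); pixel columns grow to the right and rows downward; lengths in m; the calibration is good to about 2 mm. A picture is of the moment at which its call begins. There is no depth.
- robot.hand_in(): hands the job in; it is judged then, once.
The state is a dict: "time": time; "qpos": joint angles; "qvel": joint speeds; "joint_efforts": joint torques, N m; "tool_pos": TCP position; "tool_rot": TCP orientation; "contact_force": force on the tool from outside, world axes, zero at the start; "torque": the same for the moment, N m; "opening": finger opening in m; "grip_force": force on a finger pad.
Only numpy, scipy, OpenCV 4.12 (cv2) and the standard library are available. Lean on these libraries where they do the work, as an engineer would, in place of code of your own. Each camera call takes 0.05 s, during which the arm holds its last target. There are 200 camera calls.

## Working session

There is one attempt and no reset: what is moved stays moved. The work goes in short steps, Python scripts to look and compute and a tool call to move; the robot and the scene stay as the last step left them, time stands still between calls to the robot, and variables do not carry over. Pictures are saved under pics/ and viewed, at most 14 in all, crops included, and the job is handed in when it is done.

Besides the shell and the picture viewer there is one more tool, called as name([rows], argument=value, ...), one row to a line, values as JSON. step_arm: Moves the arm, as the interface text tells. Its arguments: {"type":"object","properties":{"motion":{"type":"array"},"hand":{"type":"number"},"squeeze":{"type":"number"}},"required":["motion"]}

```bash
mkdir -p pics; ls; cat > h.py <<'E'
import numpy as np,cv2
from cell import robot
def snap(n,f):
    c=robot.read_camera(n); np.savez(f'pics/{f}.npz',**{k:np.array(v) for k,v in c.items()})
    cv2.imwrite(f'pics/{f}.png',cv2.cvtColor(c['pixels'],cv2.COLOR_RGB2BGR)); return c
def load(f): return np.load(f'pics/{f}.npz')
def ray(c,u,v,z):
    K=c['intrinsics'];R=c['rotation'];
    d=np.linalg.inv(K)@[u,v,1]; d=R@(d*[1,-1,-1]); o=c['xyz']
    return o+d*(z-o[2])/d[2]
def proj(c,p):
    q=c['rotation'].T@(np.array(p)-c['xyz'])*[1,-1,-1]; q=c['intrinsics']@q; return q[:2]/q[2]
E
python3 - <<'E'
from h import *
for n in('top','side'):
    c=snap(n,n+'0'); print(n,c['intrinsics'],c['xyz'],c['rotation'],[k for k in c])
print(robot.observe())
a=cv2.imread('pics/top0.png');cv2.imwrite('pics/top0b.png',cv2.resize(a,(800,600),interpolation=cv2.INTER_CUBIC))
E
```

```text
pics
top [[406.24160642   0.         255.38832402]
 [  0.         406.24160642 190.37262649]
 [  0.           0.           1.        ]] [0.13220043 0.17368974 1.42678939] [ 0.20269937 -0.00267016 -1.66445731] ['pixels', 'intrinsics', 'xyz', 'rotation']
side [[431.53469152   0.         250.8757895 ]
 [  0.         431.53469152 196.54342367]
 [  0.           0.           1.        ]] [0.11244883 1.48075483 0.667368  ] [ 1.14614103e+00 -2.36207465e-03 -2.93656203e+00] ['pixels', 'intrinsics', 'xyz', 'rotation']
{'time': 0.1, 'qpos': array([ 1.17696836e+00,  3.42668941e-01,  1.52487993e+00, -3.99203910e-05,
        1.27543590e+00, -1.46035130e-01]), 'qvel': array([ 4.34949751e-04, -5.51079338e-04, -3.08190184e-03,  2.02404015e-04,
       -1.99871147e-03,  3.32185208e-05]), 'joint_efforts': array([ 2.24005860e-03, -4.31998372e+01, -2.44698822e+01,  7.18538370e-02,
        5.25746634e-02, -3.42423459e-05]), 'tool_pos': array([0.12864225, 0.50865128, 0.24312072]), 'tool_rot': array([-3.14020980e+00, -1.64806298e-04,  2.89381135e+00]), 'contact_force': array([-0.10305888,  0.6874177 ,  0.40539933]), 'torque': array([ 0.00483238, -0.03958521, -0.03466512]), 'grip_force': 0.0, 'opening': 0.0919821390116541}
```

View pics/top0b.png

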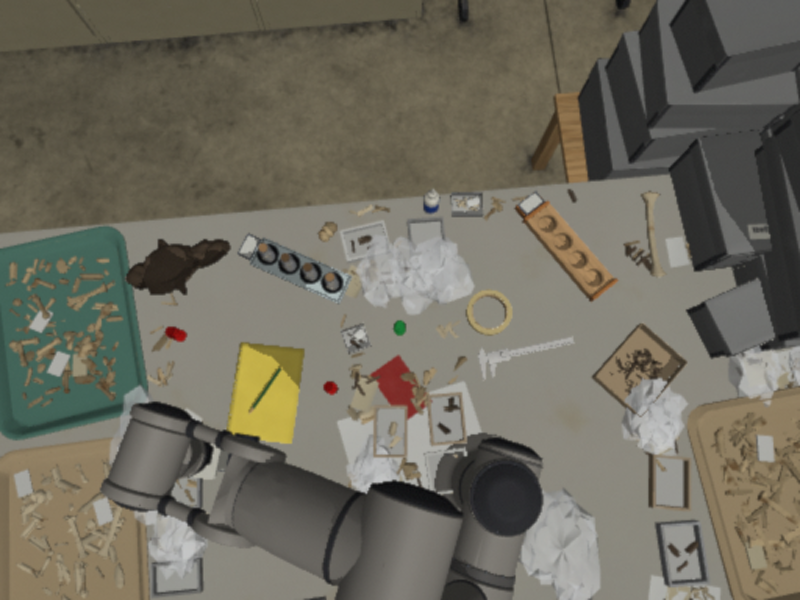

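View pics/side0.png

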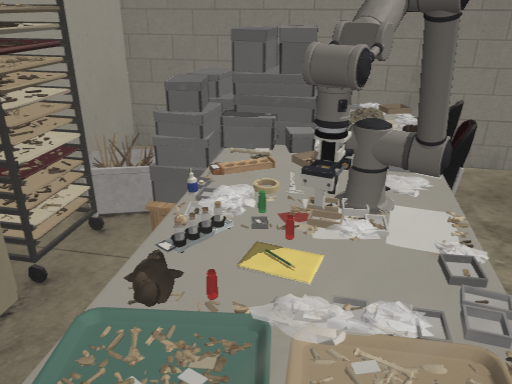

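The top view (800x600) shows the aluminium rack with black sockets and vials at about (267,252), (289,263), (310,273), (333,281), card at (248,245). The beech rack has its card at (530,205) and holes from (543,218) to (590,277). Lookalikes: red vials at (176,334) and (331,387), green vial at (400,327), all rejected by colour. Next I check close crops.

```bash
sed -i "s/R=c\['rotation'\];/R=rot(c);/; s/c\['rotation'\].T/rot(c).T/" h.py
cat >> h.py <<'E'
from scipy.spatial.transform import Rotation
def rot(c): return Rotation.from_euler('xyz',c['rotation']).as_matrix()
E
python3 - <<'E'
from h import *
a=cv2.imread('pics/top0.png')
A=cv2.resize(a[145:195,148:228],(800,500),interpolation=cv2.INTER_CUBIC)
cv2.imwrite('pics/cropA.png',A)
B=cv2.resize(a[120:195,325:400],(600,600),interpolation=cv2.INTER_CUBIC)
cv2.imwrite('pics/cropB.png',B)
c=load('top0')
for p in [(0,0,0),(.129,.509,.244)]: print(proj(c,p))
for u,v in [(267,252),(333,281),(248,245),(530,205),(543,218),(590,277)]: print(ray(c,u*.64,v*.64,.03))
E
```

```text
[309.01348361 308.66882105]
[136.52520653 286.31468688]
[0.55093058 0.43283477 0.03      ]
[0.4692998  0.28805753 0.03      ]
[0.57151064 0.47515694 0.03      ]
[ 0.60721197 -0.17946436  0.03      ]
[ 0.57312673 -0.20508963  0.03      ]
[ 0.42454262 -0.29162655  0.03      ]
```

View pics/cropA.png

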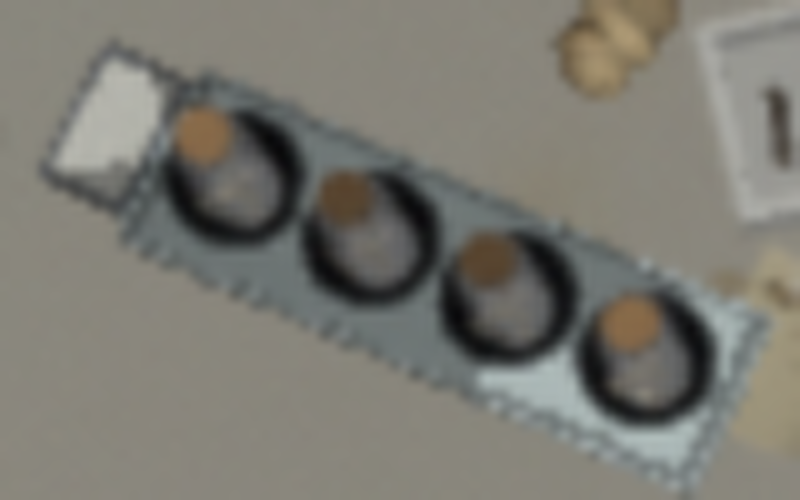

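View pics/cropB.png

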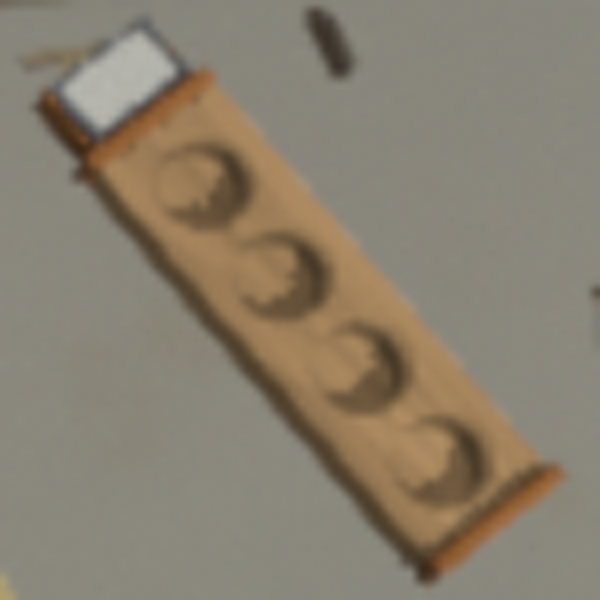

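Crop A shows rim centres near (235,176), (371,237), (509,297), (648,357) and corks at (204,134) to (631,322), with the card at the left end. Crop B shows hole mouths near (205,186), (284,276), (363,367), (443,459), with the card at top left.

```bash
python3 - <<'E'
from h import *
c=load('top0'); s=load('side0')
def fit(P,n):
    P=np.array(P)[:,:2]; t=np.array([.081,.027,-.027,-.081]); m=P.mean(0); d=(t@(P-m))/(t@t)
    print(n,m.round(4),'scale',np.linalg.norm(d).round(3),'heading(y axis) deg',np.degrees(np.arctan2(d[1],d[0])).round(2)); d/=np.linalg.norm(d)
    F=m+t[:,None]*d; print(F.round(4),(np.abs(P-F)*1000).max().round(1)); return F
A=lambda u,v,z:ray(c,148+u/10-.45,145+v/10-.45,z)
B=lambda u,v,z:ray(c,325+u/8-.44,120+v/8-.44,z)
fit([A(u,v,.034) for u,v in [(235,176),(371,237),(509,297),(648,357)]],'sock')
F=fit([A(u,v,.091) for u,v in [(204,134),(345,195),(489,258),(631,322)]],'cork')
G=fit([B(u,v,.028) for u,v in [(205,186),(284,276),(363,367),(443,459)]],'hole')
for f in F: print('side cork',proj(s,[*f,.091]),'rim',proj(s,[*f,.034]))
for f in G: print('side hole',proj(s,[*f,.028]))
a=cv2.imread('pics/side0.png')
A1=cv2.resize(a[195:260,150:250],(800,520),interpolation=cv2.INTER_CUBIC)
B1=cv2.resize(a[145:185,200:285],(765,360),interpolation=cv2.INTER_CUBIC)[:,:765]
for f in F:
  for z in(.091,.034):
    u,v=proj(s,[*f,z]); cv2.circle(A1,(int((u-150+.5)*8),int((v-195+.5)*8)),3,(0,0,255),-1)
for f in G:
    u,v=proj(s,[*f,.028]); cv2.circle(B1,(int((u-200+.5)*9),int((v-145+.5)*9)),3,(0,0,255),-1)
o=np.zeros((600,800,3),np.uint8); A2=cv2.resize(A1,(560,364)); o[:364,:560]=A2; B2=cv2.resize(B1,(496,234)); o[366:600,:496]=B2
cv2.imwrite('pics/sidecrop.png',o)
E
```

```text
sock [0.5066 0.3612] scale 1.0 heading(y axis) deg 60.66
[[0.5463 0.4318]
 [0.5199 0.3848]
 [0.4934 0.3377]
 [0.467  0.2906]] 0.2
cork [0.5059 0.3606] scale 0.996 heading(y axis) deg 60.53
[[0.5457 0.4312]
 [0.5192 0.3842]
 [0.4926 0.3371]
 [0.466  0.2901]] 0.5
hole [ 0.493  -0.2572] scale 0.993 heading(y axis) deg 32.84
[[ 0.561  -0.2133]
 [ 0.5157 -0.2426]
 [ 0.4703 -0.2718]
 [ 0.4249 -0.3011]] 0.5
side cork [177.96540262 218.91116309] rim [179.26027996 236.04473568]
side cork [191.95022941 212.70054592] rim [192.95876519 229.46217452]
side cork [205.154799   206.83643849] rim [205.9062491  223.24049356]
side cork [217.64263868 201.29062854] rim [218.16284293 217.35080743]
side hole [228.62418143 164.35282058]
side hole [240.42695464 162.84024398]
side hole [252.00833338 161.35604004]
side hole [263.37448909 159.89941787]
```

View pics/sidecrop.png

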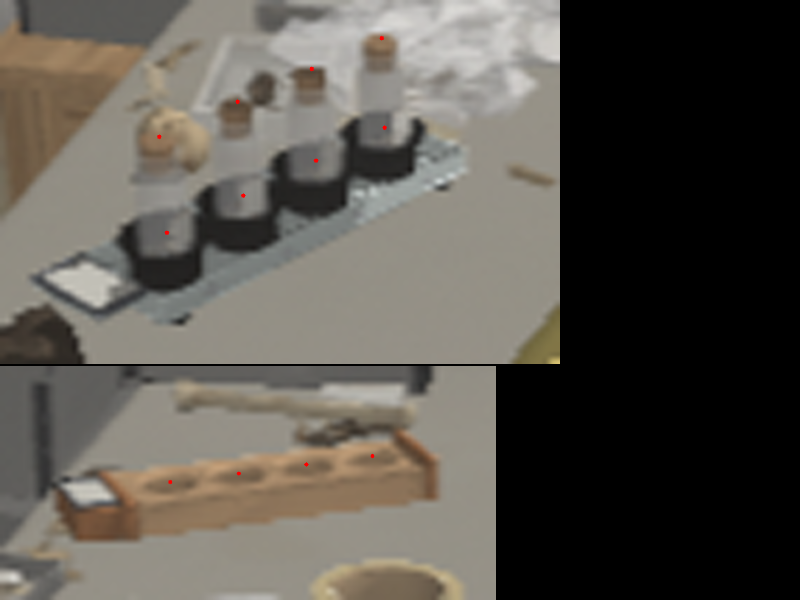

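```bash
cat >> h.py <<'E'
def row(m,deg):
    a=np.radians(deg);t=np.array([.081,.027,-.027,-.081]); return np.array(m)+t[:,None]*[np.cos(a),np.sin(a)]
S=row((.5063,.3609),60.6); T=row((.493,-.2572),32.84)
def go(xy,z,yaw):
    o=robot.observe(); R=Rotation.from_euler('xyz',o['tool_rot']).as_matrix()
    d=R.T@(np.array([*xy,z])-o['tool_pos'])/.06
    sp=-(np.radians(yaw)-o['tool_rot'][2]); sp=(sp+np.pi)%(2*np.pi)-np.pi
    print('t',o['time'],'pos',o['tool_pos'].round(4),'shift',d.round(3),'spin',round(sp,4),'F',o['contact_force'].round(1),'rpy',o['tool_rot'].round(3),'open',o['opening'])
E
python3 -c "
from h import *
go(S[0],.2,60.6)"
```

```text
t 0.1 pos [0.1286 0.5087 0.2431] shift [-7.06   0.46   0.717] spin 1.8361 F [-0.1  0.7  0.4] rpy [-3.14  -0.     2.894] open 0.0919821390116541
```

step_arm([
  [[-7.06,0.46,0.4],1.836],
  [[-7.06,0.46,0.4],1.836],
  [[-7.06,0.46,0.4],1.836],
  [[-7.06,0.46,0.4],1.836],
  [[-7.06,0.46,0.7],1.836],
  [[-7.06,0.46,0.7],1.836],
  [[-7.06,0.46,0.7],1.836],
  [[-7.06,0.46,0.7],1.836],
  [[-7.06,0.46,0.7],1.836],
  [[-7.06,0.46,0.7],1.836],
], hand=0, squeeze=15)

```text
time: 1.35
tool_pos: [0.5462, 0.4315, 0.2008]
tool_rot: [-3.141, 0.001, 1.052]
contact_force: [0.2, -0.4, 0.1]
opening: 0.0924
grip_force: 0.0
```

```bash
python3 -c "
from h import *
go(S[0],.2,60.6)"
```

```text
t 1.35 pos [0.5462 0.4315 0.2008] shift [-0.001 -0.002  0.013] spin -0.0056 F [ 0.2 -0.4  0.1] rpy [-3.141e+00  1.000e-03  1.052e+00] open 0.09236648772272628
```

step_arm([
  [[0,0,0.7],0],
  [[0,0,1.3],0],
  [[0,0,1.8],0],
  [[0,0,2.15],0],
  [[0,0,2.37],0],
  [[0,0,2.37],0],
  [[0,0,2.37],0],
])

```text
time: 2.22
tool_pos: [0.5467, 0.4322, 0.0606]
tool_rot: [3.141, -0.002, 1.058]
contact_force: [0.2, 0.6, 0.2]
opening: 0.092
grip_force: 0.0
```

```bash
python3 - <<'E'
from h import *
go(S[0],.058,60.6)
s=snap('side','g1');a=cv2.imread('pics/g1.png')
cv2.imwrite('pics/g1c.png',cv2.resize(a[150:260,120:265],(725,550),interpolation=cv2.INTER_CUBIC))
E
```

```text
t 2.225 pos [0.5467 0.4322 0.0606] shift [-0.016 -0.004  0.043] spin 0.0001 F [0.2 0.6 0.2] rpy [ 3.141e+00 -2.000e-03  1.058e+00] open 0.09203729957775256
```

View pics/g1c.png

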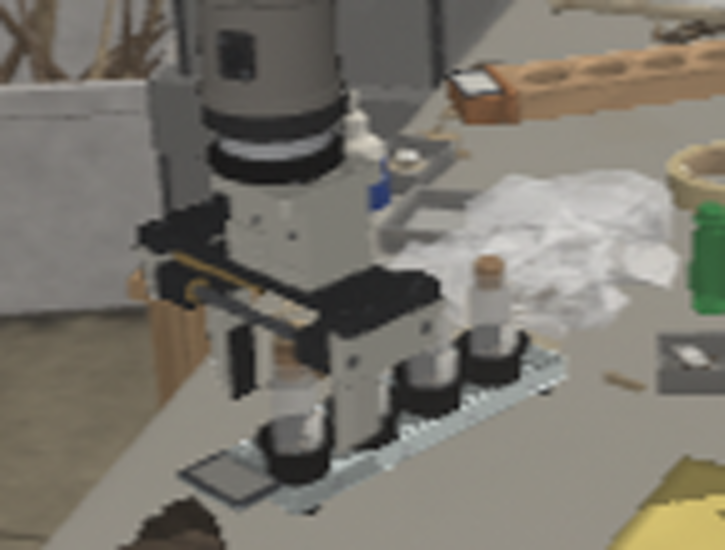

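Vial 1 at (297,400) stands between the two fingers (240,370) and (360,390), so I close the gripper.

step_arm([
  [[0,0,0.02],0],
  [[0,0,0.02],0],
  [[0,0,0.02],0],
  [[0,0,0.02],0],
  [[0,0,0.02],0],
  [[0,0,0.02],0],
  [[0,0,0.02],0],
], hand=255, squeeze=15)

```text
time: 3.15
tool_pos: [0.5462, 0.4318, 0.0583]
tool_rot: [-3.142, -0.0, 1.058]
contact_force: [0.0, 0.3, -0.5]
opening: 0.0275
grip_force: 15.0
```

```bash
python3 -c "
from h import *
go(S[0],.21,60.6)"
```

```text
t 3.15 pos [0.5462 0.4318 0.0583] shift [-6.000e-03  1.000e-03 -2.528e+00] spin 0.0002 F [ 0.   0.3 -0.5] rpy [-3.142 -0.     1.058] open 0.027538606235031137
```

step_arm([
  [[0,0,-0.25],0],
  [[0,0,-0.6],0],
  [[0,0,-1.1],0],
  [[0,0,-1.6],0],
  [[0,0,-2.1],0],
  [[0,0,-2.5],0],
  [[0,0,-2.5],0],
  [[0,0,-2.5],0],
])

```text
time: 4.15
tool_pos: [0.5458, 0.4316, 0.2076]
tool_rot: [-3.141, 0.001, 1.058]
contact_force: [0.2, 0.4, -1.8]
opening: 0.0274
grip_force: 15.0
```

```bash
python3 -c "
from h import *
go(T[0],.21,32.84)"
```

```text
t 4.15 pos [0.5458 0.4316 0.2076] shift [-9.239  5.497 -0.035] spin 0.4846 F [ 0.2  0.4 -1.8] rpy [-3.141e+00  1.000e-03  1.058e+00] open 0.02737574074110162
```

step_arm([
  [[-0.46,0.27,0],0.02],
  [[-1.2,0.71,0],0.06],
  [[-2.03,1.21,0],0.11],
  [[-2.86,1.7,0],0.15],
  [[-3.7,2.2,0],0.19],
  [[-4.53,2.69,0],0.24],
  [[-5.36,3.19,0],0.28],
  [[-6.19,3.68,0],0.32],
  [[-7.02,4.18,0],0.37],
  [[-7.76,4.62,0],0.41],
])

```text
time: 5.4
tool_pos: [0.5583, -0.1118, 0.2069]
tool_rot: [-3.14, 0.001, 0.646]
contact_force: [1.2, 0.1, 0.1]
opening: 0.0273
grip_force: 15.0
```

```bash
python3 -c "
from h import *
go(T[0],.21,32.84)"
```

```text
t 5.4 pos [ 0.5583 -0.1118  0.2069] shift [-0.981  1.378 -0.053] spin 0.0726 F [1.2 0.1 0.1] rpy [-3.14e+00  1.00e-03  6.46e-01] open 0.027278220454570977
```

step_arm([
  [[-0.5,0.7,0],0.04],
  [[-0.85,1.15,0],0.073],
  [[-1.0,1.38,0],0.073],
  [[-1.0,1.38,0],0.073],
  [[-1.0,1.38,0],0.073],
])

```text
time: 6.02
tool_pos: [0.5613, -0.2106, 0.208]
tool_rot: [-3.14, 0.0, 0.576]
contact_force: [0.1, -0.8, -1.1]
opening: 0.0273
grip_force: 15.0
```

```bash
python3 -c "
from h import *
go(T[0],.0515,32.84)"
```

```text
t 6.025 pos [ 0.5613 -0.2106  0.208 ] shift [-0.028  0.038  2.608] spin 0.0032 F [ 0.1 -0.8 -1.1] rpy [-3.14   0.     0.576] open 0.027297594107516594
```

step_arm([
  [[-0.02,0.03,0.5],0],
  [[-0.02,0.03,1.1],0],
  [[-0.02,0.03,1.6],0],
  [[-0.02,0.03,1.95],0],
  [[-0.02,0.03,2.05],0],
  [[-0.02,0.03,2.05],0],
  [[-0.02,0.03,2.05],0],
])

```text
time: 6.9
tool_pos: [0.562, -0.2142, 0.0865]
tool_rot: [3.14, -0.001, 0.575]
contact_force: [0.7, -0.6, -0.6]
opening: 0.0275
grip_force: 15.0
```

```bash
python3 - <<'E'
from h import *
go(T[0],.0515,32.84)
s=snap('side','p1');a=cv2.imread('pics/p1.png')
cv2.imwrite('pics/p1c.png',cv2.resize(a[105:185,195:295],(750,600),interpolation=cv2.INTER_CUBIC))
E
```

```text
t 6.9 pos [ 0.562  -0.2142  0.0865] shift [-0.005 -0.022  0.583] spin 0.0021 F [ 0.7 -0.6 -0.6] rpy [ 3.14e+00 -1.00e-03  5.75e-01] open 0.027513085297199685
```

View pics/p1c.png

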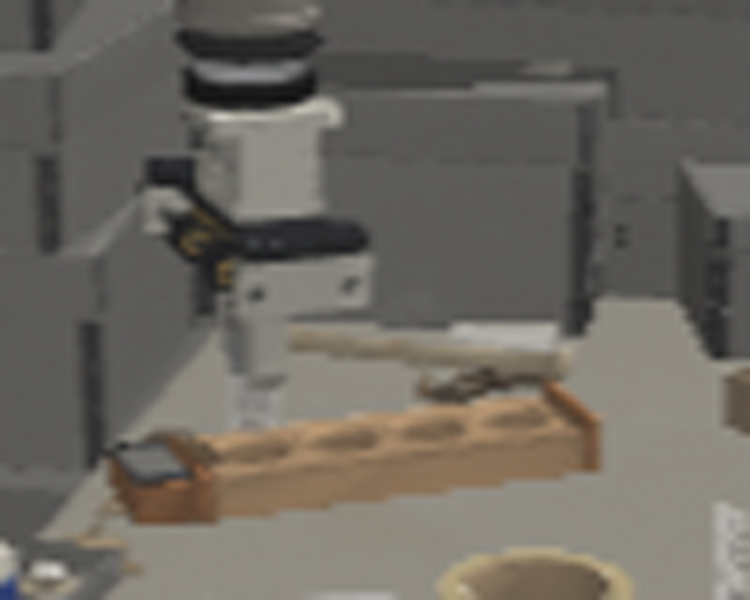

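The vial at (255,415) hangs just above the first hole (252,445), so I lower it.

step_arm([
  [[0,-0.02,0.15],0],
  [[0,-0.02,0.3],0],
  [[0,-0.02,0.4],0],
  [[0,-0.02,0.47],0],
  [[0,-0.02,0.52],0],
  [[0,-0.02,0.55],0],
  [[0,-0.02,0.55],0],
  [[0,-0.02,0.55],0],
])

```text
time: 7.95
tool_pos: [0.5607, -0.2133, 0.0525]
tool_rot: [3.141, -0.0, 0.575]
contact_force: [-0.5, -0.1, -0.5]
opening: 0.0269
grip_force: 15.0
```

```bash
python3 -c "
from h import *
go(T[0],.0515,32.84)"
```

```text
t 7.95 pos [ 0.5607 -0.2133  0.0525] shift [0.005 0.002 0.016] spin 0.0017 F [-0.5 -0.1 -0.5] rpy [ 3.141 -0.     0.575] open 0.026910128087244956
```

Foot about 1 mm above the floor with no contact force. I ease down the last bit, then release.

step_arm([
  [[0,0,0.02],0],
  [[0,0,0.02],0],
  [[0,0,0.02],0],
  [[0,0,0.02],0],
])

```text
time: 8.45
tool_pos: [0.5608, -0.2133, 0.0513]
tool_rot: [3.141, -0.0, 0.575]
contact_force: [0.4, 0.0, 1.2]
opening: 0.0277
grip_force: 15.0
```

step_arm([
  [[0,0,0],0],
  [[0,0,0],0],
  [[0,0,0],0],
  [[0,0,0],0],
  [[0,0,0],0],
  [[0,0,0],0],
], hand=0)

```text
time: 9.2
tool_pos: [0.5606, -0.2133, 0.0511]
tool_rot: [-3.142, -0.0, 0.575]
contact_force: [0.4, -0.2, 0.1]
opening: 0.0828
grip_force: 0.0
```

step_arm([
  [[0,0,-0.4],0],
  [[0,0,-0.9],0],
  [[0,0,-1.5],0],
  [[0,0,-2.1],0],
  [[0,0,-2.45],0],
  [[0,0,-2.45],0],
  [[0,0,-2.45],0],
])

```text
time: 10.07
tool_pos: [0.5601, -0.213, 0.1969]
tool_rot: [-3.14, 0.001, 0.575]
contact_force: [-1.2, 0.4, 0.3]
opening: 0.092
grip_force: 0.0
```

```bash
python3 - <<'E'
from h import *
go(S[1],.2,60.6)
s=snap('side','r1');a=cv2.imread('pics/r1.png')
cv2.imwrite('pics/r1c.png',cv2.resize(a[105:185,195:295],(750,600),interpolation=cv2.INTER_CUBIC))
E
```

```text
t 10.075 pos [ 0.5601 -0.213   0.1969] shift [ 4.846 -8.724 -0.041] spin -0.4829 F [-1.2  0.4  0.3] rpy [-3.14e+00  1.00e-03  5.75e-01] open 0.09200545563191939
```

View pics/r1c.png

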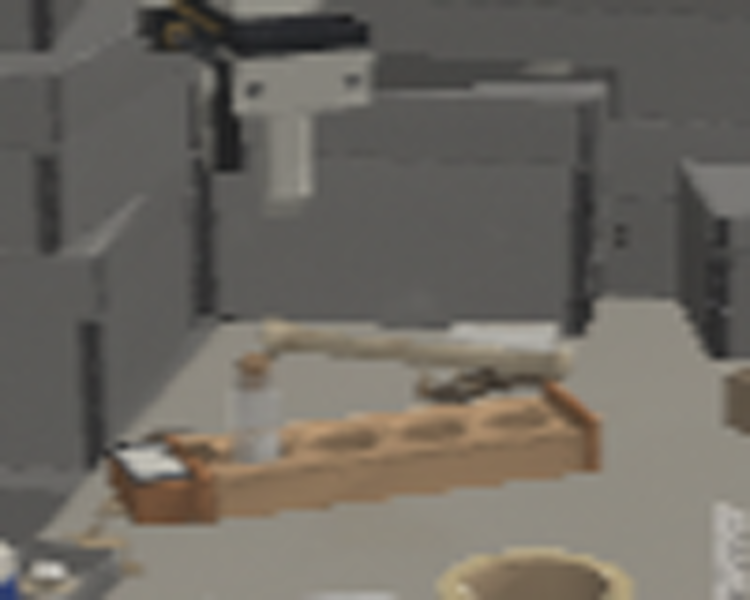

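Vial 1 stands upright in hole 1 (cork at (253,365), body at (258,430)). I go back for vial 2.

step_arm([
  [[4.84,-8.72,-0.04],-0.483],
  [[4.84,-8.72,-0.04],-0.483],
  [[4.84,-8.72,-0.04],-0.483],
  [[4.84,-8.72,-0.04],-0.483],
  [[4.84,-8.72,-0.04],-0.483],
  [[4.84,-8.72,-0.04],-0.483],
  [[4.84,-8.72,-0.04],-0.483],
  [[4.84,-8.72,-0.04],-0.483],
  [[4.84,-8.72,-0.04],-0.483],
  [[4.84,-8.72,-0.04],-0.483],
])

```text
time: 11.38
tool_pos: [0.5185, 0.3866, 0.1987]
tool_rot: [-3.14, 0.002, 1.06]
contact_force: [1.2, -0.4, 0.6]
opening: 0.092
grip_force: 0.0
```

step_arm([
  [[0,0,0],0],
  [[0,0,0],0],
])

```text
time: 11.62
tool_pos: [0.5197, 0.3829, 0.1993]
tool_rot: [-3.141, 0.002, 1.058]
contact_force: [0.3, -0.3, -1.1]
opening: 0.0917
grip_force: 0.0
```

```bash
python3 -c "
from h import *
go(S[1],.0583,60.6)"
```

```text
t 11.625 pos [0.5197 0.3829 0.1993] shift [ 0.026 -0.012  2.35 ] spin 0.0001 F [ 0.3 -0.3 -1.1] rpy [-3.141e+00  2.000e-03  1.058e+00] open 0.0916872981763563
```

step_arm([
  [[0.025,-0.01,0.7],0],
  [[0.025,-0.01,1.3],0],
  [[0.025,-0.01,1.8],0],
  [[0.025,-0.01,2.15],0],
  [[0.025,-0.01,2.35],0],
  [[0.025,-0.01,2.35],0],
  [[0.025,-0.01,2.35],0],
  [[0.025,-0.01,2.35],0],
])

```text
time: 12.62
tool_pos: [0.5206, 0.3856, 0.0607]
tool_rot: [3.141, -0.002, 1.058]
contact_force: [0.2, -0.1, -0.7]
opening: 0.0918
grip_force: 0.0
```

step_arm([
  [[0,0,0],0],
  [[0,0,0],0],
  [[0,0,0],0],
  [[0,0,0],0],
  [[0,0,0],0],
  [[0,0,0],0],
  [[0,0,0],0],
], hand=255)

```text
time: 13.5
tool_pos: [0.5201, 0.3854, 0.0595]
tool_rot: [-3.142, -0.0, 1.058]
contact_force: [-0.4, -0.6, 0.2]
opening: 0.0268
grip_force: 15.0
```

step_arm([
  [[0,0,-0.25],0],
  [[0,0,-0.6],0],
  [[0,0,-1.1],0],
  [[0,0,-1.6],0],
  [[0,0,-2.1],0],
  [[0,0,-2.5],0],
  [[0,0,-2.5],0],
  [[0,0,-2.5],0],
])

```text
time: 14.5
tool_pos: [0.5197, 0.3851, 0.2088]
tool_rot: [-3.141, 0.001, 1.058]
contact_force: [-0.0, -0.6, -0.5]
opening: 0.0271
grip_force: 15.0
```

```bash
python3 -c "
from h import *
go(T[1],.21,32.84)"
```

```text
t 14.5 pos [0.5197 0.3851 0.2088] shift [-9.147  5.076 -0.014] spin 0.4846 F [-0.  -0.6 -0.5] rpy [-3.141e+00  1.000e-03  1.058e+00] open 0.027100202215890684
```

step_arm([
  [[-0.46,0.25,0],0.02],
  [[-1.19,0.66,0],0.06],
  [[-2.01,1.12,0],0.11],
  [[-2.84,1.57,0],0.15],
  [[-3.66,2.03,0],0.19],
  [[-4.48,2.49,0],0.24],
  [[-5.31,2.94,0],0.28],
  [[-6.13,3.4,0],0.32],
  [[-6.95,3.86,0],0.37],
  [[-7.68,4.26,0],0.41],
])

```text
time: 15.75
tool_pos: [0.5158, -0.1434, 0.2082]
tool_rot: [-3.139, 0.001, 0.646]
contact_force: [1.0, 0.5, 1.2]
opening: 0.0272
grip_force: 15.0
```

step_arm([
  [[-0.5,0.7,0],0.04],
  [[-0.87,1.13,0],0.075],
  [[-1.02,1.33,0],0.075],
  [[-1.02,1.33,0],0.075],
  [[-1.02,1.33,0],0.075],
  [[-1.02,1.33,0],0.075],
])

```text
time: 16.5
tool_pos: [0.5162, -0.2408, 0.2096]
tool_rot: [-3.141, -0.0, 0.575]
contact_force: [-0.1, 0.1, -0.6]
opening: 0.0271
grip_force: 15.0
```

```bash
python3 -c "
from h import *
go(T[1],.0525,32.84)"
```

```text
t 16.5 pos [ 0.5162 -0.2408  0.2096] shift [-0.024  0.02   2.618] spin 0.0015 F [-0.1  0.1 -0.6] rpy [-3.141 -0.     0.575] open 0.027120788305032655
```

step_arm([
  [[-0.02,0.02,0.5],0],
  [[-0.02,0.02,1.1],0],
  [[-0.02,0.02,1.6],0],
  [[-0.02,0.02,1.95],0],
  [[-0.02,0.02,2.05],0],
  [[-0.02,0.02,2.05],0],
  [[-0.02,0.02,2.05],0],
  [[-0.02,0.02,2.05],0],
])

```text
time: 17.5
tool_pos: [0.5161, -0.244, 0.0874]
tool_rot: [3.14, -0.001, 0.573]
contact_force: [0.3, -0.6, -0.8]
opening: 0.0265
grip_force: 15.0
```

step_arm([
  [[0,0,0.15],0],
  [[0,0,0.3],0],
  [[0,0,0.4],0],
  [[0,0,0.47],0],
  [[0,0,0.52],0],
  [[0,0,0.55],0],
  [[0,0,0.55],0],
  [[0,0,0.55],0],
])

```text
time: 18.5
tool_pos: [0.5158, -0.2438, 0.0537]
tool_rot: [3.141, -0.0, 0.573]
contact_force: [0.3, -0.8, 0.4]
opening: 0.0272
grip_force: 15.0
```

```bash
python3 -c "
from h import *
go(T[1],.0525,32.84)"
```

```text
t 18.5 pos [ 0.5158 -0.2438  0.0537] shift [ 0.011 -0.019  0.02 ] spin -0.0004 F [ 0.3 -0.8  0.4] rpy [ 3.141 -0.     0.573] open 0.027209619639157308
```

step_arm([
  [[0.01,-0.02,0.02],0],
  [[0.01,-0.02,0.02],0],
  [[0.01,-0.02,0.02],0],
  [[0.01,-0.02,0.02],0],
])

```text
time: 19.0
tool_pos: [0.5157, -0.2425, 0.0524]
tool_rot: [3.141, -0.0, 0.573]
contact_force: [-0.5, -0.6, 1.3]
opening: 0.0272
grip_force: 15.0
```

step_arm([
  [[0,0,0],0],
  [[0,0,0],0],
  [[0,0,0],0],
  [[0,0,0],0],
  [[0,0,0],0],
  [[0,0,0],0],
  [[0,0,0],0],
], hand=0)

```text
time: 19.88
tool_pos: [0.5155, -0.2424, 0.0523]
tool_rot: [-3.142, -0.0, 0.573]
contact_force: [-0.3, 0.1, -0.5]
opening: 0.0904
grip_force: 0.0
```

step_arm([
  [[0,0,-0.4],0],
  [[0,0,-0.9],0],
  [[0,0,-1.5],0],
  [[0,0,-2.1],0],
  [[0,0,-2.45],0],
  [[0,0,-2.45],0],
  [[0,0,-2.45],0],
])

```text
time: 20.75
tool_pos: [0.515, -0.2421, 0.1981]
tool_rot: [-3.14, 0.001, 0.573]
contact_force: [0.5, 0.5, -0.2]
opening: 0.0918
grip_force: 0.0
```

```bash
python3 -c "
from h import *
go(S[2],.2,60.6)"
```

```text
t 20.75 pos [ 0.515  -0.2421  0.1981] shift [ 4.927 -8.315 -0.02 ] spin -0.4849 F [ 0.5  0.5 -0.2] rpy [-3.14e+00  1.00e-03  5.73e-01] open 0.09184765428131095
```

step_arm([
  [[4.93,-8.31,-0.02],-0.485],
  [[4.93,-8.31,-0.02],-0.485],
  [[4.93,-8.31,-0.02],-0.485],
  [[4.93,-8.31,-0.02],-0.485],
  [[4.93,-8.31,-0.02],-0.485],
  [[4.93,-8.31,-0.02],-0.485],
  [[4.93,-8.31,-0.02],-0.485],
  [[4.93,-8.31,-0.02],-0.485],
  [[4.93,-8.31,-0.02],-0.485],
  [[4.93,-8.31,-0.02],-0.485],
])

```text
time: 22.0
tool_pos: [0.4924, 0.3399, 0.1986]
tool_rot: [-3.14, 0.002, 1.062]
contact_force: [-0.1, -0.6, -0.3]
opening: 0.0915
grip_force: 0.0
```

step_arm([
  [[0,0,0],0],
  [[0,0,0],0],
  [[0,0,0],0],
])

```text
time: 22.38
tool_pos: [0.4943, 0.3352, 0.2006]
tool_rot: [3.142, 0.0, 1.056]
contact_force: [-0.7, 0.2, 0.6]
opening: 0.0918
grip_force: 0.0
```

```bash
python3 -c "
from h import *
go(S[2],.0583,60.6)"
```

```text
t 22.375 pos [0.4943 0.3352 0.2006] shift [ 0.021 -0.037  2.372] spin -0.0021 F [-0.7  0.2  0.6] rpy [3.142 0.    1.056] open 0.09183138241093522
```

step_arm([
  [[0.02,-0.035,0.7],0],
  [[0.02,-0.035,1.3],0],
  [[0.02,-0.035,1.8],0],
  [[0.02,-0.035,2.15],0],
  [[0.02,-0.035,2.36],0],
  [[0.02,-0.035,2.36],0],
  [[0.02,-0.035,2.36],0],
  [[0.02,-0.035,2.36],0],
])

```text
time: 23.38
tool_pos: [0.4932, 0.3392, 0.06]
tool_rot: [3.141, -0.002, 1.058]
contact_force: [0.1, -0.7, 0.1]
opening: 0.0919
grip_force: 0.0
```

step_arm([
  [[0,0,0],0],
  [[0,0,0],0],
  [[0,0,0],0],
  [[0,0,0],0],
  [[0,0,0],0],
  [[0,0,0],0],
  [[0,0,0],0],
], hand=255)

```text
time: 24.25
tool_pos: [0.4927, 0.3389, 0.0589]
tool_rot: [3.142, -0.0, 1.058]
contact_force: [-0.3, -0.0, 0.5]
opening: 0.0275
grip_force: 15.0
```

step_arm([
  [[0,0,-0.25],0],
  [[0,0,-0.6],0],
  [[0,0,-1.1],0],
  [[0,0,-1.6],0],
  [[0,0,-2.1],0],
  [[0,0,-2.5],0],
  [[0,0,-2.5],0],
  [[0,0,-2.5],0],
])

```text
time: 25.25
tool_pos: [0.4922, 0.3387, 0.2083]
tool_rot: [-3.141, 0.001, 1.058]
contact_force: [-0.6, -0.4, -0.1]
opening: 0.0275
grip_force: 15.0
```

```bash
python3 -c "
from h import *
go(T[2],.21,32.84)"
```

```text
t 25.25 pos [0.4922 0.3387 0.2083] shift [-9.045  4.677 -0.023] spin 0.4846 F [-0.6 -0.4 -0.1] rpy [-3.141e+00  1.000e-03  1.058e+00] open 0.027504948296155178
```

step_arm([
  [[-0.45,0.23,0],0.02],
  [[-1.18,0.61,0],0.06],
  [[-1.99,1.03,0],0.11],
  [[-2.8,1.45,0],0.15],
  [[-3.62,1.87,0],0.19],
  [[-4.43,2.29,0],0.24],
  [[-5.25,2.71,0],0.28],
  [[-6.06,3.13,0],0.32],
  [[-6.87,3.55,0],0.37],
  [[-7.6,3.93,0],0.41],
])

```text
time: 26.5
tool_pos: [0.4734, -0.1757, 0.2077]
tool_rot: [-3.139, 0.001, 0.646]
contact_force: [1.0, 0.2, -0.7]
opening: 0.0274
grip_force: 15.0
```

step_arm([
  [[-0.5,0.67,0],0.04],
  [[-0.87,1.08,0],0.075],
  [[-1.03,1.26,0],0.075],
  [[-1.03,1.26,0],0.075],
  [[-1.03,1.26,0],0.075],
  [[-1.03,1.26,0],0.075],
])

```text
time: 27.25
tool_pos: [0.4709, -0.2704, 0.209]
tool_rot: [-3.141, -0.0, 0.575]
contact_force: [0.1, 0.3, -0.7]
opening: 0.0274
grip_force: 15.0
```

```bash
python3 - <<'E'
from h import *
go(T[2],.0519,32.84)
s=snap('side','p3');a=cv2.imread('pics/p3.png')
cv2.imwrite('pics/p3c.png',cv2.resize(a[105:185,195:295],(750,600),interpolation=cv2.INTER_CUBIC))
E
```

```text
t 27.25 pos [ 0.4709 -0.2704  0.209 ] shift [-0.021  0.016  2.619] spin 0.0014 F [ 0.1  0.3 -0.7] rpy [-3.141 -0.     0.575] open 0.027387979895620695
```

View pics/p3c.png

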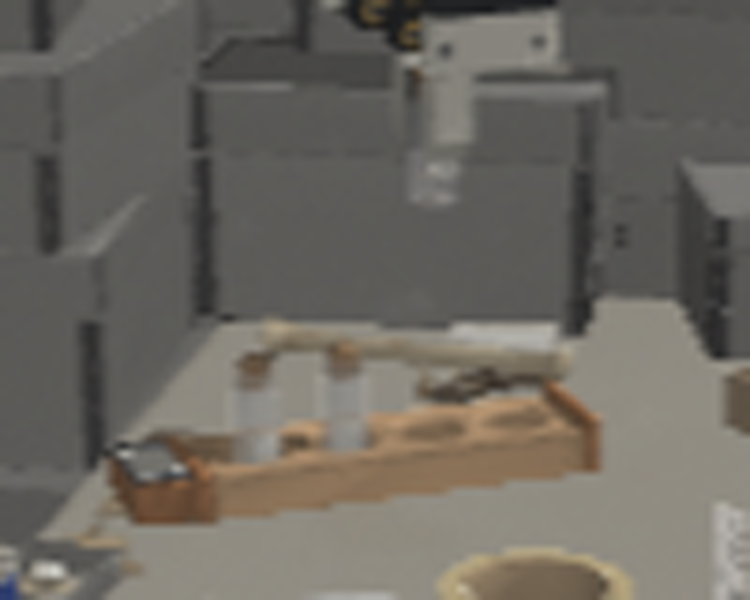

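Vials 1 and 2 stand upright in holes 1 and 2 (x≈258 and 347). Vial 3 hangs at (435,185) above hole 3 (432,428).

step_arm([
  [[-0.01,0.01,0.5],0],
  [[-0.01,0.01,1.1],0],
  [[-0.01,0.01,1.6],0],
  [[-0.01,0.01,1.95],0],
  [[-0.01,0.01,2.05],0],
  [[-0.01,0.01,2.05],0],
  [[-0.01,0.01,2.05],0],
  [[-0.01,0.01,2.05],0],
])

```text
time: 28.3
tool_pos: [0.4708, -0.2727, 0.0868]
tool_rot: [3.14, -0.001, 0.573]
contact_force: [-0.4, -0.5, -1.0]
opening: 0.0277
grip_force: 15.0
```

step_arm([
  [[0,0,0.15],0],
  [[0,0,0.3],0],
  [[0,0,0.4],0],
  [[0,0,0.47],0],
  [[0,0,0.52],0],
  [[0,0,0.55],0],
  [[0,0,0.55],0],
  [[0,0,0.55],0],
])

```text
time: 29.3
tool_pos: [0.4705, -0.2726, 0.0531]
tool_rot: [3.141, -0.0, 0.573]
contact_force: [-0.1, 0.2, -0.7]
opening: 0.0275
grip_force: 15.0
```

```bash
python3 -c "
from h import *
go(T[2],.0519,32.84)"
```

```text
t 29.3 pos [ 0.4705 -0.2726  0.0531] shift [ 0.003 -0.012  0.02 ] spin -0.0004 F [-0.1  0.2 -0.7] rpy [ 3.141 -0.     0.573] open 0.027489998269038605
```

step_arm([
  [[0,-0.01,0.02],0],
  [[0,-0.01,0.02],0],
  [[0,-0.01,0.02],0],
  [[0,-0.01,0.02],0],
])

```text
time: 29.8
tool_pos: [0.4703, -0.2721, 0.0519]
tool_rot: [3.141, -0.0, 0.573]
contact_force: [1.6, -1.0, 2.2]
opening: 0.0275
grip_force: 15.0
```

step_arm([
  [[0,0,0],0],
  [[0,0,0],0],
  [[0,0,0],0],
  [[0,0,0],0],
  [[0,0,0],0],
  [[0,0,0],0],
  [[0,0,0],0],
], hand=0)

```text
time: 30.68
tool_pos: [0.4701, -0.272, 0.0517]
tool_rot: [-3.142, -0.0, 0.573]
contact_force: [0.2, 0.2, -1.1]
opening: 0.0902
grip_force: 0.0
```

step_arm([
  [[0,0,-0.4],0],
  [[0,0,-0.9],0],
  [[0,0,-1.5],0],
  [[0,0,-2.1],0],
  [[0,0,-2.45],0],
  [[0,0,-2.45],0],
  [[0,0,-2.45],0],
])

```text
time: 31.55
tool_pos: [0.4696, -0.2716, 0.1976]
tool_rot: [-3.14, 0.001, 0.573]
contact_force: [-0.1, 0.2, -0.8]
opening: 0.0919
grip_force: 0.0
```

```bash
python3 -c "
from h import *
go(S[3],.2,60.6)"
```

```text
t 31.55 pos [ 0.4696 -0.2716  0.1976] shift [ 5.033 -7.899 -0.029] spin -0.4849 F [-0.1  0.2 -0.8] rpy [-3.14e+00  1.00e-03  5.73e-01] open 0.09193399168958859
```

step_arm([
  [[5.03,-7.9,-0.02],-0.485],
  [[5.03,-7.9,-0.02],-0.485],
  [[5.03,-7.9,-0.02],-0.485],
  [[5.03,-7.9,-0.02],-0.485],
  [[5.03,-7.9,-0.02],-0.485],
  [[5.03,-7.9,-0.02],-0.485],
  [[5.03,-7.9,-0.02],-0.485],
  [[5.03,-7.9,-0.02],-0.485],
  [[5.03,-7.9,-0.02],-0.485],
  [[5.03,-7.9,-0.02],-0.485],
])

```text
time: 32.8
tool_pos: [0.4654, 0.2936, 0.198]
tool_rot: [-3.14, 0.001, 1.063]
contact_force: [0.3, -1.3, -0.2]
opening: 0.0921
grip_force: 0.0
```

step_arm([
  [[0,0,0],0],
  [[0,0,0],0],
  [[0,0,0],0],
])

```text
time: 33.17
tool_pos: [0.4671, 0.2887, 0.1999]
tool_rot: [-3.141, 0.0, 1.056]
contact_force: [-0.2, -1.5, -0.6]
opening: 0.0917
grip_force: 0.0
```

```bash
python3 -c "
from h import *
go(S[3],.0583,60.6)"
```

```text
t 33.175 pos [0.4671 0.2887 0.1999] shift [ 0.019 -0.022  2.36 ] spin -0.0019 F [-0.2 -1.5 -0.6] rpy [-3.141  0.     1.056] open 0.09167205289457525
```

step_arm([
  [[0.01,-0.015,0.7],0],
  [[0.01,-0.015,1.3],0],
  [[0.01,-0.015,1.8],0],
  [[0.01,-0.015,2.15],0],
  [[0.01,-0.015,2.36],0],
  [[0.01,-0.015,2.36],0],
  [[0.01,-0.015,2.36],0],
  [[0.01,-0.015,2.36],0],
])

```text
time: 34.17
tool_pos: [0.4669, 0.2911, 0.0593]
tool_rot: [3.141, -0.002, 1.058]
contact_force: [-1.2, -1.1, -0.3]
opening: 0.0917
grip_force: 0.0
```

step_arm([
  [[0,0,0],0],
  [[0,0,0],0],
  [[0,0,0],0],
  [[0,0,0],0],
  [[0,0,0],0],
  [[0,0,0],0],
  [[0,0,0],0],
], hand=255)

```text
time: 35.05
tool_pos: [0.4664, 0.2909, 0.0583]
tool_rot: [-3.142, -0.0, 1.058]
contact_force: [-0.5, 1.4, -0.0]
opening: 0.0273
grip_force: 15.0
```

step_arm([
  [[0,0,-0.25],0],
  [[0,0,-0.6],0],
  [[0,0,-1.1],0],
  [[0,0,-1.6],0],
  [[0,0,-2.1],0],
  [[0,0,-2.5],0],
  [[0,0,-2.5],0],
  [[0,0,-2.5],0],
])

```text
time: 36.05
tool_pos: [0.4659, 0.2906, 0.2078]
tool_rot: [-3.141, 0.001, 1.058]
contact_force: [-0.1, 0.1, -1.5]
opening: 0.0275
grip_force: 15.0
```

```bash
python3 -c "
from h import *
go(T[3],.21,32.84)"
```

```text
t 36.05 pos [0.4659 0.2906 0.2078] shift [-8.928  4.247 -0.033] spin 0.4846 F [-0.1  0.1 -1.5] rpy [-3.141e+00  1.000e-03  1.058e+00] open 0.027509768514034513
```

step_arm([
  [[-0.45,0.21,0],0.02],
  [[-1.16,0.55,0],0.06],
  [[-1.96,0.93,0],0.11],
  [[-2.77,1.32,0],0.15],
  [[-3.57,1.7,0],0.19],
  [[-4.37,2.08,0],0.24],
  [[-5.18,2.46,0],0.28],
  [[-5.98,2.85,0],0.32],
  [[-6.79,3.23,0],0.37],
  [[-7.5,3.57,0],0.41],
])

```text
time: 37.3
tool_pos: [0.4312, -0.2079, 0.2071]
tool_rot: [-3.139, 0.001, 0.646]
contact_force: [1.2, -0.2, 0.6]
opening: 0.0276
grip_force: 15.0
```

step_arm([
  [[-0.5,0.63,0],0.04],
  [[-0.87,1.02,0],0.075],
  [[-1.04,1.19,0],0.075],
  [[-1.04,1.19,0],0.075],
  [[-1.04,1.19,0],0.075],
  [[-1.04,1.19,0],0.075],
])

```text
time: 38.05
tool_pos: [0.4257, -0.2997, 0.2084]
tool_rot: [-3.141, -0.0, 0.574]
contact_force: [-0.9, -0.4, -0.2]
opening: 0.0276
grip_force: 15.0
```

```bash
python3 -c "
from h import *
go(T[3],.0513,32.84)"
```

```text
t 38.05 pos [ 0.4257 -0.2997  0.2084] shift [-0.023  0.013  2.618] spin 0.0013 F [-0.9 -0.4 -0.2] rpy [-3.141 -0.     0.574] open 0.027629619421133723
```

step_arm([
  [[-0.01,0,0.5],0],
  [[-0.01,0,1.1],0],
  [[-0.01,0,1.6],0],
  [[-0.01,0,1.95],0],
  [[-0.01,0,2.05],0],
  [[-0.01,0,2.05],0],
  [[-0.01,0,2.05],0],
  [[-0.01,0,2.05],0],
])

```text
time: 39.05
tool_pos: [0.4253, -0.3015, 0.0861]
tool_rot: [3.14, -0.0, 0.573]
contact_force: [0.3, -1.0, -0.7]
opening: 0.0275
grip_force: 15.0
```

step_arm([
  [[0,0,0.15],0],
  [[0,0,0.3],0],
  [[0,0,0.4],0],
  [[0,0,0.47],0],
  [[0,0,0.52],0],
  [[0,0,0.55],0],
  [[0,0,0.55],0],
  [[0,0,0.55],0],
])

```text
time: 40.05
tool_pos: [0.425, -0.3013, 0.0524]
tool_rot: [3.141, -0.0, 0.573]
contact_force: [-0.3, -0.4, 0.1]
opening: 0.0273
grip_force: 15.0
```

```bash
python3 -c "
from h import *
go(T[3],.0513,32.84)"
```

```text
t 40.05 pos [ 0.425  -0.3013  0.0524] shift [ 0.    -0.003  0.019] spin -0.0004 F [-0.3 -0.4  0.1] rpy [ 3.141 -0.     0.573] open 0.02730426498407461
```

step_arm([
  [[0,0,0.02],0],
  [[0,0,0.02],0],
  [[0,0,0.02],0],
  [[0,0,0.02],0],
])

```text
time: 40.55
tool_pos: [0.4251, -0.3013, 0.0513]
tool_rot: [3.141, -0.0, 0.573]
contact_force: [0.9, 1.1, 3.4]
opening: 0.0277
grip_force: 15.0
```

step_arm([
  [[0,0,0],0],
  [[0,0,0],0],
  [[0,0,0],0],
  [[0,0,0],0],
  [[0,0,0],0],
  [[0,0,0],0],
  [[0,0,0],0],
], hand=0)

```text
time: 41.42
tool_pos: [0.425, -0.3012, 0.0511]
tool_rot: [-3.142, -0.0, 0.573]
contact_force: [-0.0, -1.0, 0.3]
opening: 0.0906
grip_force: 0.0
```

step_arm([
  [[0,0,-0.4],0],
  [[0,0,-0.9],0],
  [[0,0,-1.5],0],
  [[0,0,-2.1],0],
  [[0,0,-2.6],0],
  [[0,0,-2.6],0],
  [[0,0,-2.6],0],
])

```text
time: 42.3
tool_pos: [0.4245, -0.3009, 0.2063]
tool_rot: [-3.14, 0.0, 0.573]
contact_force: [0.1, 0.4, 0.7]
opening: 0.0919
grip_force: 0.0
```

step_arm([
  [[0,-1,0],0],
  [[0,-2,0],0],
  [[0,-3,0],0],
  [[0,-4,0],0],
  [[0,-5,0],0],
  [[0,-5,0],0],
  [[0,-5,0],0],
])

```text
time: 43.18
tool_pos: [0.2625, -0.0492, 0.2068]
tool_rot: [-3.142, 0.0, 0.573]
contact_force: [0.4, -0.6, 0.2]
opening: 0.092
grip_force: 0.0
```

```bash
python3 - <<'E'
from h import *
snap('side','end');snap('top','endt')
a=cv2.resize(cv2.imread('pics/end.png')[130:185,195:295],(727,400),interpolation=cv2.INTER_CUBIC)[:300]
b=cv2.resize(cv2.imread('pics/endt.png')[120:195,325:400],(300,300),interpolation=cv2.INTER_CUBIC)
o=np.zeros((600,727,3),np.uint8);o[:300]=a;o[300:,:300]=b;cv2.imwrite('pics/endc.png',o)
E
```

```text
(no output)
```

View pics/endc.png

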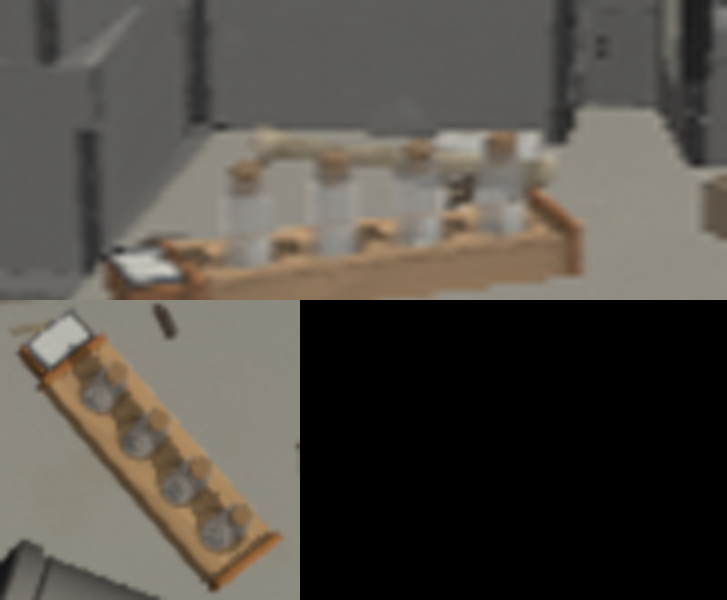

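All four vials stand upright and seated in the holes (side crop x≈247, 335, 418, 500), and the arm is clear. I hand in.

```bash
python3 -c "
from cell import robot
print(robot.hand_in())"
```

```text
the job is handed in; nothing more can be done
None
```

All four vials are in the storage rack in the same order from the label end, upright and seated in the final pictures, and the job was handed in at about 43 s; hand-in returned no verdict.

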